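# Open the sloping tea display case

## Task

Turn both brass turn buttons aside so that they are clear of the plywood panel in the top of the sloping display case, then lift the panel out of its frame by its handle. Lay it flat, handle up, in the middle of the cork mat beside the case without dropping it, let go, leave the buttons turned aside, and do not disturb the tea things standing around.

Things in the scene. Friction and masses are not known exactly. Their poses are not given: they have to be found in the camera images.
- panel: Loose plywood panel, 130 mm (x, down the slope, away from the robot) x 170 mm (y) x 8 mm thick, about 0.2 kg. Origin: centre of its underside; z: out on the handle side. At first it lies flush in the sloping frame (8 mm deep, 2.5 mm play all round) under the two turn buttons; its z is then square to the face, 25 degrees from vertical, leaning away from the robot. It lifts out along z.
- handle (a point): Middle of the grip bar of the panel's steel handle, 34 mm above the underside of the panel along its z. The bar is 70 mm long along the panel's y, 12 mm wide and 12 mm thick (28 to 40 mm above the underside), on two 12 mm square legs centred 29 mm either side; the space under the bar is 20 mm high. Axes as the panel's.
- case: Display case fixed to the table: dark wood base, acrylic walls, dark wood frame 200 mm (up the slope) x 260 mm (sideways) as its top, sloping 25 degrees down away from the robot (along the case's x). The face is 122 mm above the table at its centre, 164 mm at the high edge nearest the robot, 80 mm at the low edge. Origin: centre of its underside, on the table; z up.
- seat (a point): Fixed point of the case: centre of the panel's place in the frame, 8 mm below the frame's face. The panel's origin lies within about 4 mm of it while the panel is in. Axes as the case's (not tilted).
- button_left (a joint): Angle (rad) of the left button about the outward normal of the face: 0 = pointing straight at the panel and holding it, stops at -1.75 and 1.75. It may be turned either way; it is clear of the panel beyond about 1.15 either way. Stays where it is left (friction 0.04 N m).
- button_left_top (a point): Brass turn button on the left (+y) side rail: bar 40 mm long, 10 mm wide, from 2 to 16 mm above the frame face, reaching 28 mm from the pivot towards the panel, 12 mm the other way. Point: on the pivot axis at the top of the bar, 16 mm above the frame face. z: outward normal of the face; y: along the bar, the long arm to -y; turns with the button.
- button_right (a joint): Angle (rad) of the right button, as for button_left.
- button_right_top (a point): Brass turn button on the right (-y) side rail: bar 40 mm long, 10 mm wide, from 2 to 16 mm above the frame face, reaching 28 mm from the pivot towards the panel, 12 mm the other way. Point: on the pivot axis at the top of the bar, 16 mm above the frame face. z: outward normal of the face; y: along the bar, the long arm to +y; turns with the button.
- mat: Cork mat fixed to the table, 200 mm (x) x 230 mm (y) x 4 mm thick, on the other side of the robot's middle line from the case. Origin: centre of its underside, on the table.
- tin: Bystander: lacquered round red tin, 74 mm across, 97 mm high, loose. Origin: centre of its underside.
- teacup: Bystander: white porcelain teacup, 80 mm across the rim, 60 mm high, loose. Origin: centre of its underside.
- whisk_holder: Bystander: small waisted bamboo whisk holder, 60 mm across, 90 mm high, loose. Origin: centre of its underside.
- cake_box: Bystander: silver aluminium cake box, 126 x 146 (along its y) x 78 mm high, loose. Origin: centre of its underside.
There are look-alikes about, which are no part of the job. Of the things like the panel, leave any that is red; of the rest the larger one is meant.

How it is judged:
On the way, in this order (a step that is already met when the one before it is completed fails the run):
1. both turn buttons are turned aside, clear of the panel, which is still in its frame ((value of joint button_left above 1.1 rad or value of joint button_left below -1.1 rad) and (value of joint button_right above 1.1 rad or value of joint button_right below -1.1 rad) and distance between panel and seat below 0.02 m), for 0.2 s.
2. the panel is lifted out of the frame (distance between panel and seat above 0.05 m), for 0.2 s.
At the end, for the whole second after the job is handed in: The panel lies flat (within 0.1 rad), handle up, at rest on the cork mat, its centre within 45 mm of the mat's centre, and both buttons are still turned aside (at least 1.05 rad from pointing at the panel) ((value of joint button_left above 1.05 rad or value of joint button_left below -1.05 rad) and (value of joint button_right above 1.05 rad or value of joint button_right below -1.05 rad) and horizontal distance between panel and mat below 0.045 m and angle between panel's own z axis and vertical below 0.1 rad and height (world z) of panel below 0.012 m and linear speed of panel below 0.02 m/s); the robot touches nothing.
It fails at once if the panel is dropped or thrown (moves faster than 0.7 m/s while not held) (linear speed of panel above 0.7 m/s and contact force between the fingers and panel below 0.1 N).
It fails at once if the tin is moved by more than 30 mm or tipped (distance of tin from where it was at the start of the episode above 0.03 m or angle between tin's own z axis and vertical above 0.4 rad).
It fails at once if the teacup is moved by more than 30 mm or tipped (distance of teacup from where it was at the start of the episode above 0.03 m or angle between teacup's own z axis and vertical above 0.4 rad).
It fails at once if the whisk holder is moved by more than 30 mm or tipped (distance of whisk_holder from where it was at the start of the episode above 0.03 m or angle between whisk_holder's own z axis and vertical above 0.4 rad).
It fails at once if the cake box is moved by more than 30 mm or tipped (distance of cake_box from where it was at the start of the episode above 0.03 m or angle between cake_box's own z axis and vertical above 0.4 rad).
It also fails if it takes over 67 s, if anything falls off the work surface, if the arm or the gripper's body presses on something with over 40 N, if the wrist force passes 120 N, or if a joint passes its speed limit or range.

## Robot

A 7-joint arm with a two-finger parallel gripper is mounted at the origin on the work surface. World frame = base frame: x ahead of the robot, y to its left, z up, the work surface at z = 0. Lengths are in m, angles in rad, forces in N, time in s.
With the tool pointing down it reaches from about 0.425 to 0.825 m from the base axis. Payload 3.6 kg.
Tool frame: the origin (TCP) lies midway between the tips of the shut fingers; the grasp point (between the pads) lies bot.grip_depth behind it (bot.grip_depth is the distance from the TCP to the grasp point, in m); z points along the fingers, y is the line along which they close (so a half turn about z gives the same grasp; the last joint's range is limited). The gripper opens to 85 mm and grips with 20 to 120 N. Pads are 22 mm wide; open, the fingers measure 114 mm over their backs; the gripper's body (76 mm by 85 mm) begins 54 mm behind the grasp point. The pads swing forward as they close: fully open they stand 13 mm farther back than shut.
Start: joints at [-0.026, 0.615, -0.013, 1.423, 0.008, 1.103, -0.04], TCP at [0.65, 0, 0.231] pointing down, gripper open.
Joint ranges: [-3.12, 3.12], [-0.3, 2.06], [-1.34, 1.32], [0.26, 2.42], [-1.36, 4.5], [0.01, 1.98], [-2.84, 2.84]. Speed limits (rad/s): [2.79, 2.79, 3.14, 3.14, 3.14, 3.14, 3.14].

## Interface

Orientations are given as a unit quaternion [w, x, y, z].
In Python, from station import bot, get_image, camera_params, find_in, mark_of gives the robot as it stands.
- The arm moves only by the tool servo_tool, never from a script. Its argument "moves" is a list of rows, each a list of 3 entries, a list of its own where there are three numbers: the shift along the world's x, y, z in cm, then the turn about the world's z in degrees, then the finger opening in cm, from 0 to 8.54. A call has 1 to 12 rows; each row is the pose to reach, as a shift and turn from the pose commanded when the call began; what a row does not reach only later rows make up. A row lasts 1/8 s, in which the tool goes at most 62.5 mm and 10.7 degrees, less where a joint would pass 70% of its speed; a pose out of reach is approached as far as the arm can. A call with a gripper value outside its range is refused whole. The fingers move at their own pace and stop on an object; "newtons" is the grip in N (left out, the last holds). Time passes only in rows, so rows that repeat a pose let the fingers close. It gives the time, the measured TCP pose, the force, the opening and the grip force at its end, in the units of the state.
- bot.state(): the state, without advancing time (a new reading comes with each control period).
- get_image(name): name is "scene" or "side" or "wrist"; returns (picture, depth): 400x640x3 uint8, red, green, blue; 400x640 float32, m along the optical axis (not along the pixel's ray), 0 where there is no reading.
- camera_params(name): a dict with "camera_matrix" (3x3 intrinsics, pixels), "dist" ([k1, k2, p1, p2, k3] as OpenCV has them; the pictures are not rectified), "R" (3x3) and "t" (3): a world point X has camera coordinates R X + t. Camera axes: x right, y down, z forward; pixel columns grow to the right and rows downward; lengths in m; the calibration is good to about 2 mm. A picture is of the moment at which its call begins: read the wrist's pose just before it. camera_params takes no time and is no camera call; for the wrist camera it gives the pose at the moment of the call.
- bot.job_done(): hands the job in; it is judged then, once.
Trained networks look in the newest picture that a camera, given by its name, has taken for a name from the list of things; names that differ only in an ending like _2 or _b are one class to them, and where a whole thing is asked for, a point or a joint stands for the part that bears it (a point fixed in the world has none). Each returns a list of dicts, best first, with "conf" (0 to 1); they miss things now and then, are a little off and sometimes report something else, mostly with a low value. They report only what shows in the picture. A call takes as long as a camera call. They do not tell look-alikes from the thing itself.
- find_in(camera, thing): "position" ([column, row] in pixels, amid what is visible of it).
- mark_of(camera, thing): "position" ([column, row] in pixels: a listed point, or the origin of a listed thing).
The state is a dict: "clock": time; "qpos": joint angles; "qd": joint speeds; "joint_torque": joint torques, N m; "eef_pos": TCP position; "orientation": TCP orientation; "ft_force": force on the tool from outside, world axes, zero at the start; "wrist_torque": the same for the moment, N m; "grip_width": finger opening in m; "finger_force": force on a finger pad.
Only numpy, scipy, OpenCV 4.12 (cv2) and the standard library are available. Lean on these libraries where they do the work, as an engineer would, in place of code of your own. Each camera call takes 0.05 s, during which the arm holds its last target. There are 200 camera calls.

## Working session

There is one attempt and no reset: what is moved stays moved. The work goes in short steps, Python scripts to look and compute and a tool call to move; the robot and the scene stay as the last step left them, time stands still between calls to the robot, and variables do not carry over. Pictures are saved under pics/ and viewed, at most 10 in all, crops included, and the job is handed in when it is done.

Besides the shell and the picture viewer there is one more tool, called after "Emit:" by a JSON object that holds its "api" and its "payload". servo_tool: Moves the arm, as the interface text tells. Its arguments: {"type":"object","properties":{"moves":{"type":"array"},"newtons":{"type":"number"}},"required":["moves"]}

```bash
mkdir -p pics
cat > h.py <<'E'
import numpy as np, cv2
from station import bot, get_image, camera_params, find_in, mark_of
def ray(cp,px):
    u=cv2.undistortPoints(np.array([[px]],float),np.array(cp["camera_matrix"]),np.array(cp["dist"]))[0,0]
    return np.array([u[0],u[1],1.])
def world(cp,px,z):  # z depth
    return np.array(cp["R"]).T@(ray(cp,px)*z-np.array(cp["t"]))
def wd(cp,d,px,r=2):
    c,w=int(round(px[0])),int(round(px[1])); p=d[max(0,w-r):w+r+1,max(0,c-r):c+r+1]; p=p[p>0]
    return world(cp,px,np.median(p)) if p.size else None
def plane(cp,px,z):  # intersect with world height z
    R=np.array(cp["R"]);o=-R.T@np.array(cp["t"]);v=R.T@ray(cp,px)
    return o+v*(z-o[2])/v[2]
def proj(cp,X):
    return cv2.projectPoints(np.array(X,float).reshape(-1,1,3),cv2.Rodrigues(np.array(cp["R"]))[0],np.array(cp["t"],float),np.array(cp["camera_matrix"]),np.array(cp["dist"]))[0][:,0]
E
python3 - <<'E'
from h import *
np.set_printoptions(precision=3,suppress=True)
for n in ["scene","side"]:
    im,d=get_image(n); cv2.imwrite(f"pics/{n}0.png",im[:,:,::-1]); cp=camera_params(n)
    print(n,-np.array(cp["R"]).T@cp["t"])
    for t in ["panel","handle","case","button_left_top","button_right_top","mat","tin","teacup","whisk_holder","cake_box"]:
        for q in mark_of(n,t)[:3]:
            if q["conf"]>.2: print(t,round(q["conf"],2),np.round(q["position"],1),wd(cp,d,q["position"]))
print(bot.grip_depth,bot.state()["orientation"],bot.state()["clock"])
E
```

```text
scene [ 1.153 -0.616  1.148]
panel 0.79 [380.6 104.4] [0.343 0.485 0.042]
panel 0.77 [320.7 116.5] [0.232 0.287 0.027]
panel 0.56 [352.4 150.7] [ 0.666 -0.033  0.391]
handle 0.8 [379.9 111.4] [0.369 0.452 0.043]
handle 0.75 [318.3 125.6] [0.264 0.245 0.03 ]
case 0.82 [351.6 170.9] [0.539 0.124 0.104]
case 0.33 [265.9 234.7] [ 0.487 -0.175  0.004]
button_right_top 0.58 [337.2 160.3] [ 0.599 -0.01   0.292]
mat 0.89 [266.  236.4] [ 0.491 -0.178  0.002]
tin 0.89 [205.7 311.3] [ 0.596 -0.451  0.057]
tin 0.44 [401.9 243.9] [0.792 0.074 0.04 ]
whisk_holder 0.87 [414.9 154. ] [0.582 0.394 0.025]
cake_box 0.61 [201.7 308.2] [ 0.595 -0.457  0.08 ]
side [0.364 0.915 0.706]
panel 0.97 [321.2 229.8] [0.482 0.216 0.13 ]
panel 0.95 [420.1 287.3] [0.247 0.267 0.025]
panel 0.81 [376.7 363.8] [0.34  0.483 0.04 ]
handle 0.85 [377.  377.4] [0.338 0.509 0.039]
handle 0.68 [318.5 217.9] [0.492 0.19  0.144]
handle 0.61 [419.3 292.7] [0.25  0.284 0.025]
case 0.62 [320.1 264.4] [0.47  0.313 0.115]
button_left_top 0.66 [315.1 248.2] [0.489 0.265 0.116]
mat 0.58 [344.2 184.9] [ 0.467 -0.183  0.002]
tin 0.76 [326.3 144.7] [ 0.559 -0.411  0.032]
teacup 0.92 [227.2 234.6] [0.757 0.137 0.022]
whisk_holder 0.89 [267.4 334. ] [0.562 0.438 0.029]
whisk_holder 0.67 [318.8 263. ] [0.473 0.312 0.117]
cake_box 0.84 [250.3 194.9] [ 0.736 -0.019  0.051]
0.0187 [-0.     0.707  0.707  0.   ] 1.1
```

View pics/scene0.png

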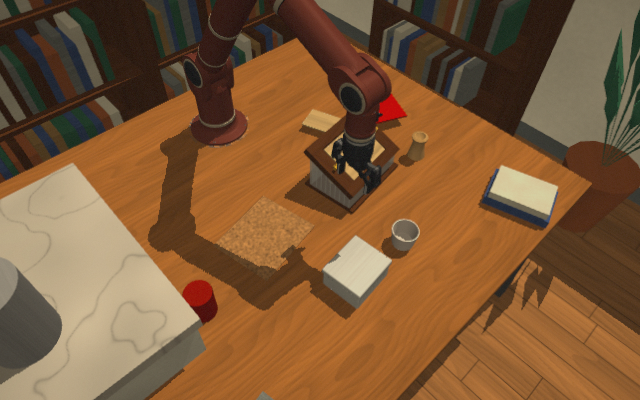

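View pics/side0.png

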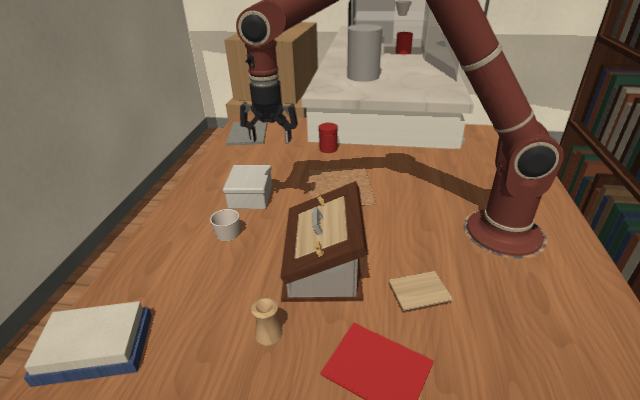

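Candidates: the panel in the case (side 321,230; plywood with handle and buttons), the smaller plywood board on the table (420,287) and the red board (377,364). The one in the case fits: it is plywood, larger, and held by the buttons. I'll move above it and confirm from close by.

Emit:
{"api": "servo_tool", "payload": {"moves": [[[-2,3,5],0,8.5],[[-6,8,9],0,4],[[-10,12,13],0,0],[[-14,16,13],0,0],[[-18,19,13],0,0],[[-20,19,13],0,0],[[-20,19,13],0,0]]}}

```text
clock: 1.98
eef_pos: [0.4489, 0.1905, 0.362]
orientation: [0.0, 0.706, 0.708, 0.0]
ft_force: [0.7, -0.4, 0.1]
grip_width: -0.0002
finger_force: 0.0
```

Run:
```python
from h import *
np.set_printoptions(precision=4,suppress=True)
s=bot.state();print(s["eef_pos"],s["orientation"],s["clock"],s["ft_force"])
for n in ["wrist","side","scene"]:
    im,d=get_image(n); cv2.imwrite(f"pics/{n}1.png",im[:,:,::-1]); cp=camera_params(n)
    np.savez(f"{n}1.npz",im=im,d=d,**{k:np.array(v) for k,v in cp.items()})
    print(n,-np.array(cp["R"]).T@cp["t"])
    for t in ["panel","handle","case","button_left_top","button_right_top","mat","tin","teacup","whisk_holder","cake_box"]:
        for q in mark_of(n,t)[:3]:
            if q["conf"]>.3: print(t,round(q["conf"],2),np.round(q["position"],1),wd(cp,d,q["position"]))
```

```text
[0.4489 0.1905 0.362 ] [0.0002 0.7063 0.7079 0.0005] 1.975 [ 0.6837 -0.4189  0.0945]
wrist [0.4506 0.2534 0.5033]
panel 0.87 [347.1 174.6] [0.4875 0.1859 0.1222]
panel 0.65 [197.  114.7] [0.2506 0.2678 0.026 ]
handle 0.89 [205.1 118.6] [0.2633 0.2616 0.0257]
button_left_top 0.73 [346.3  96. ] [0.4829 0.286  0.1361]
button_right_top 0.6 [366.  246.8] [0.5157 0.0847 0.1336]
teacup 0.57 [493.7 210.2] [0.7404 0.1151 0.0577]
whisk_holder 0.62 [397.   22.5] [0.5608 0.3944 0.0529]
cake_box 0.95 [472.  294.6] [ 0.7148 -0.0324  0.0772]
side [0.3638 0.9148 0.7059]
panel 0.95 [322.3 230.8] [0.4799 0.2141 0.126 ]
panel 0.89 [377.5 365.8] [0.3383 0.4862 0.0394]
panel 0.58 [418.6 289.4] [0.2511 0.2738 0.0249]
handle 0.97 [378.8 374.5] [0.3353 0.5028 0.0387]
handle 0.84 [419.9 293.3] [0.2489 0.2859 0.0256]
handle 0.79 [315.6 216. ] [0.4992 0.1883 0.1481]
button_left_top 0.57 [315.4 247.2] [0.4885 0.2629 0.1173]
button_right_top 0.61 [320.  198.1] [0.5032 0.0957 0.1359]
mat 0.85 [340.  187.3] [0.4567 0.0482 0.142 ]
mat 0.49 [316.2 248.7] [0.483  0.2833 0.1316]
tin 0.9 [329.7 144.9] [ 0.5463 -0.4134 
[... 325 characters left out ...]
] [0.2483 0.2826 0.028 ]
panel 0.59 [358.6 148.3] [0.4975 0.1959 0.1221]
handle 0.82 [379.3 111.7] [0.3665 0.4518 0.0406]
handle 0.64 [322.6 125.6] [0.2731 0.258  0.028 ]
case 0.64 [349.3 170.5] [0.5346 0.1181 0.1072]
button_left_top 0.5 [378.7 129. ] [0.4788 0.3102 0.1198]
button_right_top 0.45 [342.  163.8] [0.5085 0.112  0.1204]
button_right_top 0.33 [264.8 234.7] [ 0.4852 -0.1775  0.0045]
mat 0.79 [266.1 235.6] [ 0.4906 -0.1769  0.005 ]
tin 0.64 [202.5 310.5] [ 0.5954 -0.4575  0.0691]
teacup 0.89 [403.  241.3] [0.7919 0.0769 0.0505]
teacup 0.47 [339.3 162.2] [0.5093 0.0984 0.1377]
whisk_holder 0.62 [415.3 153.3] [0.5832 0.3937 0.0295]
cake_box 0.73 [356.8 277.6] [ 0.7935 -0.1163  0.0802]
```

View pics/wrist1.png

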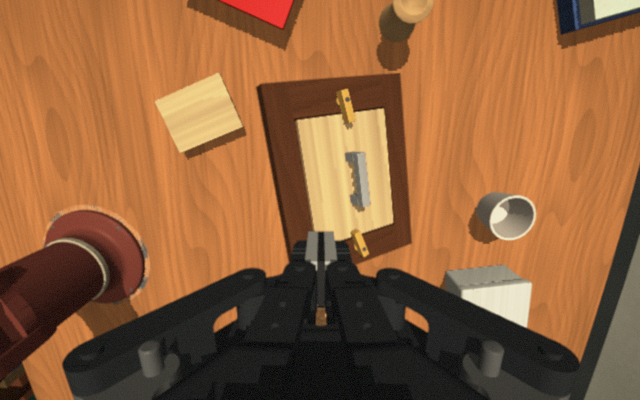

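```bash
cat >> h.py <<'E'
def cloud(z):
    d=z["d"];v,u=np.mgrid[:400,:640]
    r=cv2.undistortPoints(np.stack([u,v],-1).reshape(-1,1,2).astype(float),z["camera_matrix"],z["dist"])[:,0]
    P=np.c_[r,np.ones(len(r))]*d.reshape(-1,1)
    return ((P-z["t"])@z["R"]).reshape(400,640,3)
E
python3 - <<'E'
from h import *
np.set_printoptions(precision=4,suppress=True)
for n in ["wrist","side"]:
    z=np.load(f"{n}1.npz"); P=cloud(z); im=z["im"].astype(int); ok=z["d"]>0
    hsv=cv2.cvtColor(z["im"],cv2.COLOR_RGB2HSV)
    box=ok&(abs(P[...,0]-.49)<.16)&(abs(P[...,1]-.19)<.17)&(P[...,2]>.07)&(P[...,2]<.18)
    seed=box&(hsv[...,2]>140)&(hsv[...,0]>12)&(hsv[...,0]<28)
    Q=P[seed]
    for _ in range(5):
        c=Q.mean(0);nn=np.linalg.svd(Q-c,full_matrices=False)[2][2];nn*=np.sign(nn[2]);
        Q=P[seed][abs((P[seed]-c)@nn)<.004]
    h=(P-c)@nn
    yaw=np.arctan2(nn[1],nn[0]); ex=np.array([np.cos(yaw),np.sin(yaw),0]);ey=np.array([-np.sin(yaw),np.cos(yaw),0]);es=np.cross(ey,nn)
    print(n,"c",c,"n",nn,"tilt",np.degrees(np.arccos(nn[2])),"yaw",np.degrees(yaw),len(Q))
    pm=(seed&(abs(h)<.005)); pix=np.argwhere(pm)[:,::-1]; 
    XY=np.c_[(P[pm]-c)@es,(P[pm]-c)@ey].astype(np.float32)
    r=cv2.minAreaRect(XY); print("panel rect",r); m=c+es*r[0][0]+ey*r[0][1]; print("panel top centre",m)
    fm=box&(abs(h)<.006); XY=np.c_[(P[fm]-c)@es,(P[fm]-c)@ey].astype(np.float32)
    r=cv2.minAreaRect(XY); print("frame rect",r,"ctr",c+es*r[0][0]+ey*r[0][1])
    for lo,hi in [(.009,.02),(.02,.04)]:
        hm=(box&(h>lo)&(h<hi)).astype(np.uint8); k,l,st,ce=cv2.connectedComponentsWithStats(hm)
        for i in range(1,k):
            if st[i,4]>15:
                B=P[l==i];b=B.mean(0);X=np.c_[(B-c)@es,(B-c)@ey].astype(np.float32)
                print(lo,"px",ce[i],st[i,4],"w",b,"es/ey",(b-c)@es,(b-c)@ey,"h",((B-c)@nn).max(),cv2.minAreaRect(X))
z=np.load("wrist1.npz")["im"]; cv2.imwrite("pics/crop1.png",cv2.resize(z[60:280,240:430],None,fx=2.7,fy=2.7,interpolation=2)[:,:,::-1])
E
```

```text
wrist c [0.4871 0.189  0.1222] n [0.4192 0.0609 0.9058] tilt 25.064059981285304 yaw 8.27192408073005 9052
panel rect ((0.01121976226568222, -0.007131010293960571), (0.18626101315021515, 0.26036086678504944), 0.05375290662050247)
panel top centre [0.4982 0.1834 0.1174]
frame rect ((0.003403179347515106, -0.007412269711494446), (0.26056694984436035, 0.20183128118515015), 89.892578125) ctr [0.4912 0.1821 0.1207]
0.009 px [346.7736 105.5975] 318 w [0.4839 0.2748 0.1344] es/ey 0.0030609553668590516 0.0853127499144318 h 0.018114013335486262 ((0.004389448091387749, 0.08533284813165665), (0.011321154423058033, 0.040014225989580154), 8.131645202636719)
0.009 px [350.6923 156.75  ] 52 w [0.4903 0.2116 0.1355] es/ey 0.00011772327858719209 0.021922858478834253 h 0.019975335908856705 ((0.00037487526424229145, 0.02302151545882225), (0.014819497242569923, 0.007557055912911892), 54.13622283935547)
0.009 px [355.1364 199.9091] 44 w [0.4978 0.1539 0.1354] es/ey -0.0005849108435548233 -0.03631390120459692 h 0.01993890710114082 ((-0.0005443417467176914, -0.0361674502491951), (0.012835055589675903, 0.004
[... 1195 characters left out ...]
1 228.8519] 27 w [0.489  0.2181 0.1341] es/ey 0.0006868569432425869 0.02351629933685224 h 0.019538163903854055 ((-6.42568338662386e-05, 0.02314484305679798), (0.016948936507105827, 0.008371549658477306), 40.678558349609375)
0.009 px [318.     247.4493] 69 w [0.4793 0.2814 0.134 ] es/ey 6.235436521528856e-05 0.08756177951385649 h 0.01779754753884094 ((0.001231982372701168, 0.08489865809679031), (0.010025576688349247, 0.03982225060462952), 9.167597770690918)
0.02 px [315.4077 217.5538] 130 w [0.4989 0.193  0.1474] es/ey 0.0006950432448755539 -0.0027616747907554967 h 0.03442014638189627 ((0.0018838164396584034, -0.00825541466474533), (0.07339251041412354, 0.01236211508512497), 89.4020767211914)
```

View pics/crop1.png

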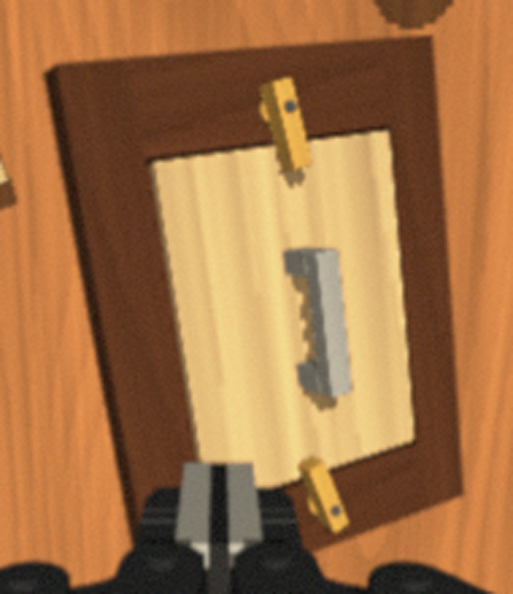

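The crop confirms it: the plywood panel in the case carries the grey handle (crop 320,320), and the brass buttons are at (287,120) and (322,495). The left one is about 8° off and the right one about 16° off. Next I'll compute the button pushes.

```bash
cat >> h.py <<'E'
yaw=np.radians(8.2);t25=np.radians(25)
ey=np.array([-np.sin(yaw),np.cos(yaw),0]);ex=np.array([np.cos(yaw),np.sin(yaw),0])
es=ex*np.cos(t25)-np.array([0,0,np.sin(t25)]);nn=ex*np.sin(t25)+np.array([0,0,np.cos(t25)])
fc=np.array([.4903,.1826,.1218]) # face centre
def fp(a,b,h): return fc+(es*a+ey*b+nn*h)/1000  # mm
E
python3 - <<'E'
from h import *
np.set_printoptions(precision=2,suppress=True)
p0=np.array([.45,.19,.361])
for s in (1,-1):
    print("side",s)
    for a,b,h in [(26,-18,70),(26,-18,11),(12,-20,11),(4.4,-25.6,11),(-8.3,-25.6,11),(-16.7,-20.2,11),(-20,-17,11),(-20,-17,70)]:
        print((a,b,h),(fp(a,s*(101+b),h)-p0)*100)
E
```

```text
side 1
(26, -18, 70) [  8.11   8.23 -18.67]
(26, -18, 11) [  5.64   7.88 -24.02]
(12, -20, 11) [  4.41   7.5  -23.43]
(4.4, -25.6, 11) [  3.81   6.85 -23.11]
(-8.3, -25.6, 11) [  2.67   6.68 -22.57]
(-16.7, -20.2, 11) [  1.84   7.11 -22.22]
(-20, -17, 11) [  1.5    7.38 -22.08]
(-20, -17, 70) [  3.97   7.74 -16.73]
side -1
(26, -18, 70) [ 10.47  -8.2  -18.67]
(26, -18, 11) [  8.01  -8.55 -24.02]
(12, -20, 11) [  6.72  -8.54 -23.43]
(4.4, -25.6, 11) [  5.96  -8.08 -23.11]
(-8.3, -25.6, 11) [  4.82  -8.24 -22.57]
(-16.7, -20.2, 11) [  4.14  -8.89 -22.22]
(-20, -17, 11) [  3.89  -9.25 -22.08]
(-20, -17, 70) [  6.36  -8.89 -16.73]
```

Emit:
{"api": "servo_tool", "payload": {"moves": [[[3,4,-5],8,0],[[5.6,7.9,-10],8,0],[[5.6,7.9,-15],8,0],[[5.6,7.9,-19],8,0],[[5.6,7.9,-22],8,0],[[5.6,7.9,-24],8,0],[[5.6,7.9,-24],8,0]]}}

```text
clock: 4.5
eef_pos: [0.5055, 0.2686, 0.1199]
orientation: [-0.0, 0.656, 0.755, -0.001]
ft_force: [0.5, 1.3, 0.9]
grip_width: 0.0001
finger_force: 0.0
```

Emit:
{"api": "servo_tool", "payload": {"moves": [[[-1.2,-0.4,0.6],0,0],[[-1.8,-1.0,0.9],0,0],[[-2.4,-1.2,1.2],0,0],[[-2.9,-1.2,1.4],0,0],[[-3.4,-1.0,1.6],0,0],[[-3.8,-0.8,1.8],0,0],[[-4.1,-0.5,1.9],0,0],[[-4.1,-0.5,1.9],0,0]]}}

```text
clock: 5.5
eef_pos: [0.4633, 0.264, 0.14]
orientation: [-0.001, 0.656, 0.755, -0.001]
ft_force: [0.2, -0.7, -0.6]
grip_width: -0.0001
finger_force: 0.4
```

Emit:
{"api": "servo_tool", "payload": {"moves": [[[0,-0.6,0],0,0],[[0,-0.6,5],0,0],[[2,-5,8],0,0],[[4,-10,8],0,0],[[6,-15,8],0,0],[[6.5,-16,6],0,0],[[6.5,-16,4],0,0],[[6.5,-16,2],0,0],[[6.5,-16,0],0,0],[[6.5,-16,-1.9],0,0],[[6.5,-16,-1.9],0,0]]}}

```text
clock: 6.88
eef_pos: [0.5285, 0.1038, 0.1199]
orientation: [-0.001, 0.656, 0.755, -0.002]
ft_force: [-0.4, -0.5, -0.1]
grip_width: 0.0
finger_force: 0.0
```

Emit:
{"api": "servo_tool", "payload": {"moves": [[[-1.3,0,0.6],0,0],[[-2.0,0.5,0.9],0,0],[[-2.6,0.5,1.2],0,0],[[-3.2,0.3,1.4],0,0],[[-3.6,0,1.6],0,0],[[-3.9,-0.3,1.8],0,0],[[-4.1,-0.7,1.9],0,0],[[-4.1,-0.7,1.9],0,0],[[-4.1,-0.1,1.9],0,0],[[-4.1,-0.1,7],0,0],[[-5,0,13],0,0],[[-6,0,18],0,0]]}}

```text
clock: 8.38
eef_pos: [0.4695, 0.1038, 0.3031]
orientation: [0.0, 0.656, 0.755, -0.0]
ft_force: [0.5, -0.2, 0.2]
grip_width: -0.0003
finger_force: 0.0
```

Run:
```python
from h import *
np.set_printoptions(precision=4,suppress=True)
print(bot.state()["clock"])
for n in ["wrist","side"]:
    im,d=get_image(n);cp=camera_params(n)
    np.savez(f"{n}2.npz",im=im,d=d,**{k:np.array(v) for k,v in cp.items()})
    z=np.load(f"{n}2.npz");P=cloud(z)
    L=np.stack([(P-fc)@es,(P-fc)@ey,(P-fc)@nn],-1)*1000
    box=(d>0)&(abs(L[...,0])<100)&(abs(L[...,1])<130)
    print(n,"face h med",np.median(L[box&(abs(L[...,2])<6)][:,2]))
    for lo,hi in [(8,19),(19,38)]:
        k,l,st,ce=cv2.connectedComponentsWithStats((box&(L[...,2]>lo)&(L[...,2]<hi)).astype(np.uint8))
        for i in range(1,k):
            if st[i,4]>25: print(lo,ce[i],st[i,4],L[l==i].mean(0),cv2.minAreaRect(L[l==i][:,:2].astype(np.float32)))
    cv2.imwrite(f"pics/{n}2.png",im[:,:,::-1])
    if n=="side": 
        for q in mark_of(n,"mat"): print("mat",q["conf"],q["position"],plane(cp,q["position"],0))
# mat from scene cloud
for f in ["scene1","side1"]:
    z=np.load(f+".npz");cp={k:z[k] for k in ["camera_matrix","dist","R","t"]};P=cloud(z)
    m=(z["d"]>0)&(P[...,2]>.002)&(P[...,2]<.008)&(abs(P[...,0]-.49)<.18)&(abs(P[...,1]+.18)<.18)
    m=cv2.morphologyEx(m.astype(np.uint8),cv2.MORPH_OPEN,np.ones((3,3)));k,l,st,ce=cv2.connectedComponentsWithStats(m);i=1+np.argmax(st[1:,4])
    print(f,cv2.minAreaRect(P[l==i][:,:2].astype(np.float32)),st[i])
```

```text
8.375
wrist face h med 5.452535441831275
8 [342.3959  10.7766] 197 [-12.0528  97.1041  13.7175] ((-6.822040557861328, 96.7197265625), (9.431713104248047, 44.374576568603516), 82.3633041381836)
8 [390.4848   5.5152] 66 [ 50.2948 113.5846   8.4165] ((49.94024658203125, 113.27059173583984), (16.857139587402344, 12.088606834411621), 30.308746337890625)
8 [412.378   44.9377] 754 [84.5912 77.4731  8.4845] ((73.44645690917969, 72.33097839355469), (53.03226089477539, 110.37693786621094), 0.0906643196940422)
8 [382.7419  15.8065] 31 [ 40.5478 101.9825   8.3805] ((41.0523567199707, 103.39573669433594), (8.82012939453125, 14.960190773010254), 22.338985443115234)
8 [383.3016  80.4127] 63 [44.9095 36.6081  8.4587] ((44.204833984375, 37.13627624511719), (15.122403144836426, 22.10566520690918), 78.80338287353516)
8 [349.2568  83.7432] 74 [-2.5923 29.8017 13.0718] ((-0.38676023483276367, 30.724376678466797), (8.047032356262207, 15.172200202941895), 2.160404682159424)
8 [401.8527 113.9767] 129 [74.8244  0.4519  8.4686] ((73.83295440673828, 0.440948486328125), (19.790157318115234, 29.731462478637695),
[... 1875 characters left out ...]
06), (17.433536529541016, 8.856646537780762), 49.80235290527344)
8 [321.4205 247.75  ] 88 [-10.7423 104.839   12.5976] ((-10.268926620483398, 102.31211853027344), (39.98776626586914, 14.736001968383789), 4.337193489074707)
19 [315.375  217.5312] 128 [-1.7912  9.3061 27.733 ] ((-0.9304418563842773, 3.069580078125), (72.5728988647461, 12.367198944091797), 88.65277099609375)
mat 0.77 [340.7, 187.5] [ 0.4776 -0.169   0.    ]
scene1 ((0.46288686990737915, -0.18245430290699005), (0.03133244067430496, 0.06088123470544815), 55.68525314331055) [253 223  12  17 118]
side1 ((0.5431500673294067, -0.14413398504257202), (0.013264942914247513, 0.021175095811486244), 8.614276885986328) [318 188   5   4  19]
```

View pics/wrist2.png

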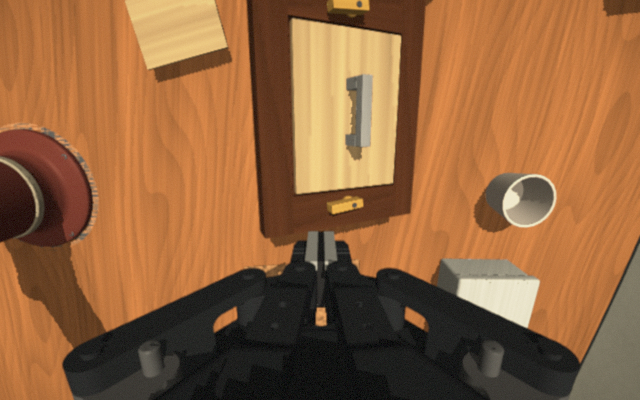

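Both buttons now lie along the side rails, wrist (348,6) and (345,205), clear of the panel. Next is aligning for the grasp across the handle's ends.

Run:
```python
from h import *
print(bot.state()["qpos"],bot.state()["eef_pos"])
print(fp(0,1,26))
z=np.load("scene1.npz");cp={k:z[k] for k in ["camera_matrix","dist","R","t"]}
# mat by rectified top view of table plane z=.004
xs=np.arange(.3,.7,.002);ys=np.arange(-.4,.05,.002);X,Y=np.meshgrid(xs,ys,indexing="ij")
p=proj(cp,np.c_[X.ravel(),Y.ravel(),np.full(X.size,.004)]).astype(np.float32).reshape(*X.shape,2)
top=cv2.remap(z["im"],p[...,0],p[...,1],1)
top=cv2.resize(top,None,fx=2,fy=2);
for i in range(5): cv2.putText(top,f"{.3+.1*i:.1f}",(0,min(398,int(i*100)+8)),0,.35,(0,0,255))
for i in range(5): cv2.putText(top,f"{-.4+.1*i:.1f}",(i*100,10),0,.35,(0,0,255))
cv2.imwrite("pics/mat.png",top[:,:,::-1])
```

```text
[-0.18999548  0.28081115 -0.09705796  1.7789853   0.03133373  1.07817914
 -0.15839225] [0.47071235 0.10417719 0.30369779]
[0.50103311 0.18515699 0.145364  ]
```

View pics/mat.png

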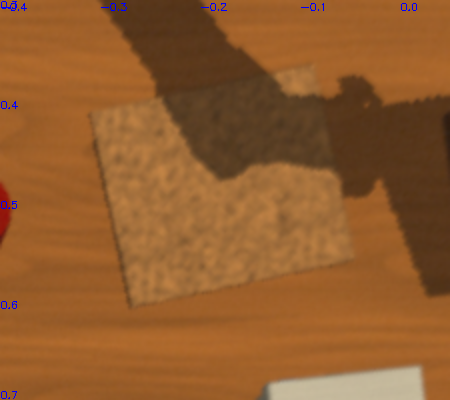

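The rectified view shows the mat's corners at (92,113), (313,66), (354,258) and (131,306). That puts its centre at about (0.486, -0.178), with a yaw of about 12°.

Emit:
{"api": "servo_tool", "payload": {"moves": [[[1,2,0],-10,4],[[2,5,0],-20,8.5],[[3,8.1,-2],-30,8.5],[[3,8.1,-4],-40,8.5],[[3,8.1,-6],-50,8.5],[[3,8.1,-8],-60,8.5],[[3,8.1,-9],-70,8.5],[[3,8.1,-9],-80,8.5],[[3,8.1,-9],-90,8.5],[[3,8.1,-9],-90,8.5],[[3,8.1,-9],-90,8.5]]}}

```text
clock: 9.9
eef_pos: [0.4994, 0.1848, 0.2103]
orientation: [0.001, 0.997, 0.071, -0.001]
ft_force: [0.4, -0.0, -0.1]
grip_width: 0.0852
finger_force: 0.0
```

Run:
```python
from h import *
np.set_printoptions(precision=4,suppress=True)
s=bot.state();print(s["eef_pos"],s["orientation"],s["grip_width"],s["qpos"])
im,d=get_image("wrist");cp=camera_params("wrist");cv2.imwrite("pics/wrist3.png",im[:,:,::-1])
np.savez("wrist3.npz",im=im,d=d,**{k:np.array(v) for k,v in cp.items()})
z=np.load("wrist3.npz");P=cloud(z);L=np.stack([(P-fc)@es,(P-fc)@ey,(P-fc)@nn],-1)*1000
m=(d>0)&(abs(L[...,0])<25)&(abs(L[...,1])<45)&(L[...,2]>24)&(L[...,2]<40)
print(m.sum(),cv2.minAreaRect(L[m][:,:2].astype(np.float32)),np.percentile(L[m][:,2],[5,50,95]))
m=(d>0)&(abs(L[...,0])<60)&(abs(L[...,1])<80)&(abs(L[...,2])<6);print(m.sum(),np.median(L[m][:,2]))
```

```text
[0.4994 0.1848 0.2103] [ 0.0005  0.9975  0.071  -0.001 ] 0.0851734126265056 [-0.5644  0.4651  0.2492  1.7966 -0.1411  0.8995 -1.681 ]
1572 ((1.3582148551940918, 0.5518989562988281), (11.796791076660156, 69.46676635742188), 0.015218679793179035) [26.4027 31.04   32.183 ]
23251 -0.8102294186239668
```

View pics/wrist3.png

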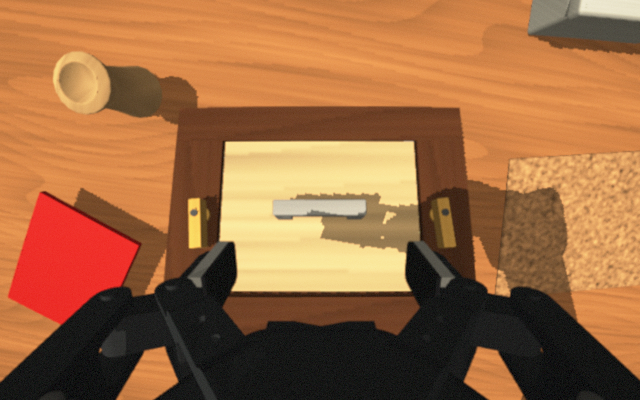

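Handle at (320,208), centred between the open fingers; both buttons are aside at (197,222) and (443,222). Descending.

Emit:
{"api": "servo_tool", "payload": {"moves": [[[0.1,0,-3],0,8.5],[[0.1,0,-6],0,8.5],[[0.1,0,-7.5],0,8.5],[[0.1,0,-8.5],0,8.5],[[0.1,0,-9.2],0,8.5],[[0.1,0,-9.2],0,8.5]]}}

```text
clock: 10.7
eef_pos: [0.5011, 0.185, 0.1194]
orientation: [-0.0, 0.998, 0.07, 0.0]
ft_force: [-0.9, -0.5, -0.2]
grip_width: 0.0852
finger_force: 0.0
```

Emit:
{"api": "servo_tool", "payload": {"moves": [[[0,0,0],0,6.8],[[0,0,0],0,6.0],[[0,0,0],0,6.0],[[0,0,0],0,6.0],[[0,0,0],0,6.0]], "newtons": 60}}

```text
clock: 11.32
eef_pos: [0.5017, 0.1852, 0.1204]
orientation: [-0.0, 0.998, 0.07, 0.001]
ft_force: [-1.1, -0.4, 6.1]
grip_width: 0.0687
finger_force: 68.5
```

Emit:
{"api": "servo_tool", "payload": {"moves": [[[0.2,0,0.5],0,6.0],[[0.6,0.1,1.2],0,6.0],[[1.0,0.1,2.1],0,6.0],[[1.5,0.2,3.2],0,6.0],[[2.1,0.3,4.5],0,6.0],[[2.8,0.4,6.0],0,6.0],[[3.0,0.4,8.0],0,6.0],[[3.0,0.4,10.0],0,6.0],[[3.0,0.4,10.0],0,6.0],[[3.0,0.4,10.0],0,6.0]]}}

```text
clock: 12.58
eef_pos: [0.5305, 0.1889, 0.2187]
orientation: [0.0, 0.998, 0.07, -0.001]
ft_force: [-0.1, 0.8, -2.1]
grip_width: 0.0686
finger_force: 68.0
```

Run:
```python
from h import *
np.set_printoptions(precision=4,suppress=True)
im,d=get_image("side");cp=camera_params("side")
cv2.imwrite("pics/side4.png",cv2.resize(im[80:320,180:480],None,fx=2.5,fy=2.5)[:,:,::-1])
```

```text
(no output)
```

View pics/side4.png

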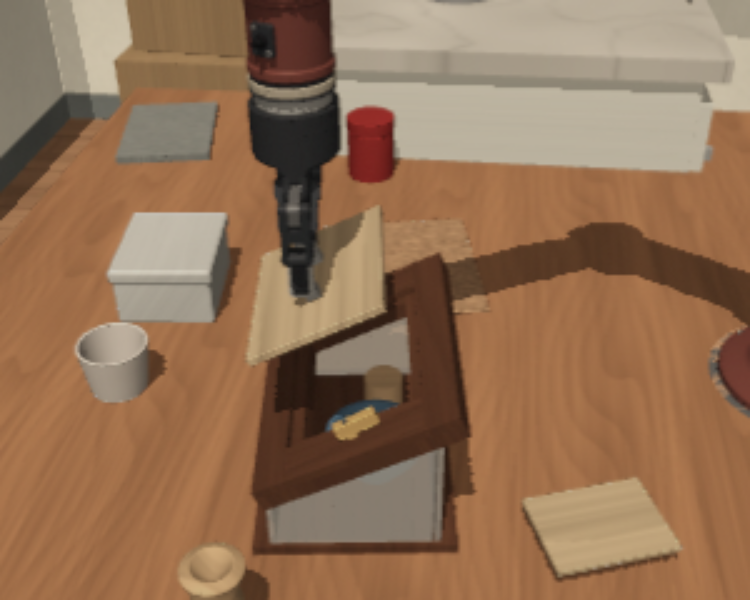

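The panel is lifted and held, still sloped (crop 320,285), and the case opening is visible. Carrying it to the mat.

Emit:
{"api": "servo_tool", "payload": {"moves": [[[0,-1.5,0.5],0,6.0],[[-0.5,-4,1],1,6.0],[[-1,-7.5,1],2,6.0],[[-1.5,-11.5,1],3,6.0],[[-2,-15.5,1],4,6.0],[[-2.5,-19.5,1],4,6.0],[[-3,-23.5,1],4,6.0],[[-3.5,-27.5,0],4,6.0],[[-4,-31.5,-2],4,6.0],[[-4.5,-34.5,-4],4,6.0],[[-4.5,-36.2,-6],4,6.0],[[-4.5,-36.7,-8],4,6.0]]}}

```text
clock: 14.12
eef_pos: [0.4849, -0.1812, 0.1388]
orientation: [0.001, 0.995, 0.102, -0.0]
ft_force: [0.0, 0.4, -1.8]
grip_width: 0.0686
finger_force: 68.1
```

Emit:
{"api": "servo_tool", "payload": {"moves": [[[0,0,-3],0,6.0],[[0,0,-6],0,6.0],[[0,0,-8],0,6.0],[[0,0,-8.5],0,6.0],[[0,0,-8.5],0,6.0]], "newtons": 30}}

```text
clock: 14.75
eef_pos: [0.4859, -0.1787, 0.0545]
orientation: [0.0, 0.995, 0.104, 0.0]
ft_force: [0.1, 0.4, -1.7]
grip_width: 0.069
finger_force: 68.1
```

Run:
```python
from h import *
np.set_printoptions(precision=4,suppress=True)
s=bot.state();print(s["eef_pos"],s["ft_force"],s["clock"])
for n in ["side","scene"]:
    im,d=get_image(n);cp=camera_params(n)
    for t in ["panel","handle","mat"]:
        for q in mark_of(n,t)[:3]: print(n,t,round(q["conf"],2),q["position"],wd(cp,d,q["position"]))
    if n=="scene": cv2.imwrite("pics/scene5.png",cv2.resize(im[140:300,150:400],None,fx=3,fy=3)[:,:,::-1])
im,d=get_image("wrist");cv2.imwrite("pics/wrist5.png",im[:,:,::-1])
```

```text
[ 0.4859 -0.1787  0.0545] [ 0.083   0.3998 -1.7   ] 14.75
side panel 0.86 [378.6, 364.5] [0.3363 0.4824 0.0379]
side panel 0.72 [419.0, 287.6] [0.2503 0.2705 0.0273]
side panel 0.68 [343.3, 173.8] [ 0.467  -0.1442  0.0684]
side handle 0.8 [418.1, 295.6] [0.2536 0.2948 0.0273]
side handle 0.72 [340.4, 168.3] [ 0.4747 -0.1293  0.0965]
side handle 0.56 [375.8, 377.9] [0.3405 0.5105 0.0393]
scene panel 0.77 [258.8, 223.5] [ 0.4939 -0.1984  0.0888]
scene panel 0.73 [322.0, 117.9] [0.2419 0.2846 0.0279]
scene panel 0.55 [381.9, 102.2] [0.3368 0.4991 0.0403]
scene handle 0.86 [378.6, 111.7] [0.3644 0.4504 0.0401]
scene handle 0.65 [320.5, 122.8] [0.2577 0.2623 0.0283]
scene handle 0.58 [267.8, 219.2] [ 0.4938 -0.1669  0.0801]
scene mat 0.65 [263.5, 235.9] [ 0.5089 -0.1979  0.0438]
```

View pics/scene5.png

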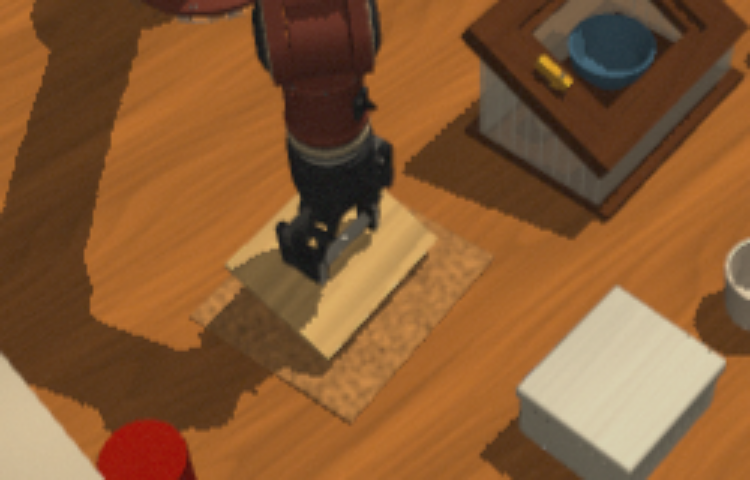

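Panel centre is above the mat. Now lowering it so that the far edge touches and the panel levels.

Emit:
{"api": "servo_tool", "payload": {"moves": [[[0,0,-1],0,6.2],[[0,0,-1.6],0,6.3],[[0,0,-2.0],0,6.3],[[0,0,-2.3],0,6.3],[[0,0,-2.3],0,6.3]], "newtons": 20}}

```text
clock: 15.82
eef_pos: [0.4805, -0.1789, 0.0325]
orientation: [-0.001, 0.995, 0.103, -0.004]
ft_force: [-12.0, 0.8, 20.4]
grip_width: 0.0684
finger_force: 72.2
```

Emit:
{"api": "servo_tool", "payload": {"moves": [[[0,0,1.2],0,6.8],[[1,0,1.5],0,6.8],[[2,0,1.5],0,6.8],[[2,0,1.0],0,6.8],[[2,0,0.5],0,6.8],[[2,0,0.5],0,6.8]], "newtons": 20}}

```text
clock: 16.58
eef_pos: [0.5049, -0.1778, 0.0353]
orientation: [-0.001, 0.995, 0.104, -0.001]
ft_force: [-0.2, -0.4, -2.3]
grip_width: 0.0685
finger_force: 69.7
```

Emit:
{"api": "servo_tool", "payload": {"moves": [[[-0.4,0,-0.4],0,6.8],[[-0.8,0,-0.8],0,6.8],[[-1.1,0,-1.1],0,6.8],[[-1.3,0,-1.3],0,6.8],[[-1.3,0,-1.3],0,6.8]], "newtons": 20}}

```text
clock: 17.2
eef_pos: [0.4962, -0.1796, 0.0253]
orientation: [0.002, 0.995, 0.104, 0.004]
ft_force: [1.1, -0.7, 7.2]
grip_width: 0.0689
finger_force: 71.3
```

Emit:
{"api": "servo_tool", "payload": {"moves": [[[-0.3,0,-0.3],0,6.8],[[-0.5,0,-0.6],0,6.8],[[-0.7,0,-0.8],0,6.8],[[-0.8,0,-1.0],0,6.8],[[-0.8,0,-1.0],0,6.8],[[-0.8,0,-1.0],0,6.8]]}}

```text
clock: 17.95
eef_pos: [0.4889, -0.1808, 0.0155]
orientation: [0.003, 0.995, 0.103, 0.005]
ft_force: [1.7, -2.7, 7.0]
grip_width: 0.0689
finger_force: 72.4
```

```bash
cat > pan.py <<'E'
from h import *
import sys
np.set_printoptions(precision=4,suppress=True)
s=bot.state();print(s["eef_pos"],s["ft_force"],s["clock"])
for n in ["side","scene"]:
    im,d=get_image(n);cp=camera_params(n)
    np.savez(f"{n}6.npz",im=im,d=d,**{k:np.array(v) for k,v in cp.items()})
    z=np.load(f"{n}6.npz");P=cloud(z);hsv=cv2.cvtColor(im,cv2.COLOR_RGB2HSV)
    m=(d>0)&(abs(P[...,0]-.49)<.12)&(abs(P[...,1]+.18)<.13)&(P[...,2]>.0065)&(P[...,2]<.05)&(hsv[...,2]>100)&(hsv[...,1]>60)&(hsv[...,1]<190)
    k,l,st,ce=cv2.connectedComponentsWithStats(m.astype(np.uint8));i=1+np.argmax(st[1:,4]);Q=P[l==i]
    for _ in range(4):
        c=np.median(Q,0);v=np.linalg.svd(Q-Q.mean(0),full_matrices=False)[2][2];v*=np.sign(v[2]);Q=Q[abs((Q-Q.mean(0))@v)<.004]
    print(n,st[i],"n",v,np.degrees(np.arccos(v[2])),"z",Q[:,2].min(),Q[:,2].max(),cv2.minAreaRect(Q[:,:2].astype(np.float32)))
    if len(sys.argv)>1 and n=="scene": cv2.imwrite(f"pics/{sys.argv[1]}.png",cv2.resize(im[140:300,150:400],None,fx=3,fy=3)[:,:,::-1])
E
python3 pan.py
```

```text
[ 0.4889 -0.1808  0.0155] [ 1.7366 -2.7187  7.0001] 17.95
side [318 170  20  25 356] n [0.045  0.0075 0.999 ] 2.617962998066575 z 0.007561456541143263 0.01583535280979018 ((0.5233989953994751, -0.18573512136936188), (0.05898890271782875, 0.14962196350097656), 11.776007652282715)
scene [ 229  213   72   55 1563] n [0.0552 0.0134 0.9984] 3.2587776428757023 z 0.007064786403131767 0.022342953546347015 ((0.500573456287384, -0.17835038900375366), (0.1481592357158661, 0.17306533455848694), 11.415682792663574)
```

Emit:
{"api": "servo_tool", "payload": {"moves": [[[-0.1,0,-0.1],0,6.8],[[-0.2,0,-0.3],0,6.8],[[-0.2,0,-0.4],0,6.8],[[-0.2,0,-0.4],0,6.8]]}}

```text
clock: 18.55
eef_pos: [0.4867, -0.181, 0.0119]
orientation: [0.003, 0.995, 0.103, 0.005]
ft_force: [0.8, -2.6, 10.4]
grip_width: 0.0686
finger_force: 73.4
```

```bash
python3 pan.py
```

```text
[ 0.4867 -0.181   0.0119] [ 0.8371 -2.6404 10.3829] 18.55
side [319 171  19  24 351] n [ 0.0044 -0.0023  1.    ] 0.2830997929184847 z 0.006517672614435092 0.014297124872029974 ((0.5234465599060059, -0.1848815679550171), (0.057803455740213394, 0.14273186028003693), 8.749472618103027)
scene [ 230  213   75   55 1516] n [-0.0003 -0.0008  1.    ] 0.05090702438852691 z 0.008004702100836288 0.015984532720712635 ((0.4915171265602112, -0.17620393633842468), (0.14187926054000854, 0.1808057427406311), 9.985092163085938)
```

The panel is flat on the mat. Releasing and rising.

Emit:
{"api": "servo_tool", "payload": {"moves": [[[0,0,0],0,7.5],[[0,0,0],0,8.5],[[0,0,0],0,8.5],[[0,0,1],0,8.5],[[0,0,3],0,8.5],[[0,0,6],0,8.5],[[0,0,10],0,8.5],[[0,0,15],0,8.5],[[0,0,20],0,8.5],[[0,0,22],0,8.5],[[0,0,22],0,8.5]]}}

```text
clock: 20.02
eef_pos: [0.4836, -0.1783, 0.2312]
orientation: [0.001, 0.995, 0.105, 0.002]
ft_force: [0.0, 0.1, -0.4]
grip_width: 0.0847
finger_force: 0.0
```

```bash
python3 pan.py end
```

```text
[ 0.4836 -0.1783  0.2312] [ 0.0298  0.1125 -0.3898] 20.025
side [319 171  19  24 367] n [ 0.0006 -0.0044  1.    ] 0.25382472474347884 z 0.006665185787222568 0.014281817258195864 ((0.5219621062278748, -0.18658873438835144), (0.060447417199611664, 0.1492343246936798), 11.531432151794434)
scene [ 230  206   72   63 2056] n [ 0.0011 -0.0015  1.    ] 0.10426305910527721 z 0.00807040619523247 0.016194079771956225 ((0.4931991696357727, -0.17425432801246643), (0.13802193105220795, 0.18557390570640564), 12.002781867980957)
```

View pics/end.png

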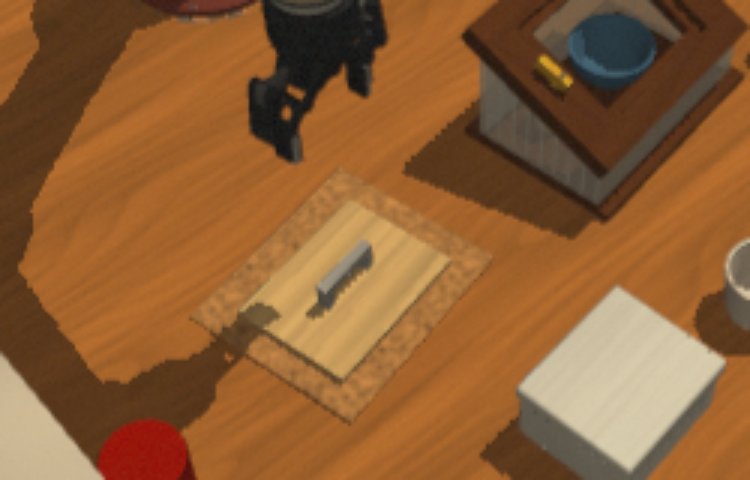

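The panel (345,290) lies flat, handle up, centred on the mat. The gripper is clear and the visible right button (555,72) is still turned aside.

```bash
python3 -c "
from station import bot
print(bot.job_done())"
```

```text
the job is handed in; nothing more can be done
None
```

I handed the job in after about 20 s of the 67 s allowed: both buttons are turned aside and the panel lies flat, handle up, within about 1 cm of the mat's centre; the tea things looked undisturbed, but the hand-in gave no verdict.

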